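Refit the gel tank's hinged lid with its loose pin

ROBOT

A 6-joint arm with a two-finger parallel gripper is mounted at the origin on the work surface. World frame = base frame: x ahead of the robot, y to its left, z up, the work surface at z = 0. Lengths are in m, angles in rad, forces in N, time in s.
With the tool pointing down it reaches from about 0.275 to 0.825 m from the base axis. Payload 4.9 kg.
Tool frame: the origin (TCP) lies between the finger pads; the fingertips stand 25 mm ahead of it and the grasp point (between the pads) lies 6 mm ahead of it (tcp_to_tips is the distance from the TCP to the fingertips, in m); z points along the fingers, y is the line along which they close (so a half turn about z gives the same grasp; the last joint's range is limited). The gripper opens to 85 mm and grips with 20 to 120 N. Pads are 22 mm wide; open, the fingers measure 114 mm over their backs; the gripper's body (76 mm by 85 mm) begins 54 mm behind the grasp point. The pads swing forward as they close: fully open they stand 13 mm farther back than shut.
Start: joints at [1.078, 0.326, -0.193, 1.052, 0, 1.437], TCP at [0.193, 0.515, 0.256] pointing down, gripper open.
Joint ranges: [-2.65, 2.65], [-0.97, 1.79], [-1.3, 1.35], [-1.93, 2.1], [-1.47, 1.37], [-3.14, 3.14]. Speed limits (rad/s): [2.57, 2.57, 3.14, 3.14, 3.14, 3.14].

INTERFACE

Orientations are given as a rotation vector (axis times angle).
In Python, from plant import state, get_image, camera_info, job_done, tcp_to_tips gives the robot as it stands.
- The arm moves only by the tool apply_moves, never from a script. Its argument "rows" is a list of rows, each a list of 6 numbers: the shift along the tool's x, y, z in cm, then the turn, a rotation vector about the tool's x, y, z in degrees. A call has 1 to 12 rows; each row is the pose to reach, as a shift and turn from the pose commanded when the call began, along the tool's axes at that moment; what a row does not reach only later rows make up. A row lasts 1/12 s, in which the tool goes at most 41.7 mm and 7.16 degrees, less where a joint would pass 70% of its speed; a pose out of reach is approached as far as the arm can. A call with a gripper value outside its range is refused whole. "grip" is the finger opening in cm, from 0 to 8.54, set as the call begins (left out, the last holds). The fingers move at their own pace and stop on an object; "newtons" is the grip in N (left out, the last holds). Time passes only in rows, so rows that repeat a pose let the fingers close. It gives the time, the measured TCP pose, the force, the opening and the grip force at its end, in the units of the state.
- state(): the state, without advancing time (a new reading comes with each control period).
- get_image(name): name is "side" or "top" or "wrist"; returns the picture (384x512x3 uint8, red, green, blue); there is no depth.
- camera_info(name): a dict with "intrinsics" (3x3 intrinsics, pixels), "R" (3x3) and "t" (3): a world point X has camera coordinates R X + t; the wrist camera has in their place "T_tool_cam" (4x4, takes a point from camera to tool coordinates, whose origin is the TCP and whose axes are the flange's). Camera axes: x right, y down, z forward; pixel columns grow to the right and rows downward; lengths in m; the calibration is good to about 2 mm. The wrist camera is an equidistant fisheye: a pixel r from the principal point sees the ray r / f radians off the axis. A picture is of the moment at which its call begins: read the wrist's pose just before it. camera_info takes no time and is no camera call.
- job_done(): hands the job in; it is judged then, once.
The state is a dict: "time_s": time; "qpos": joint angles; "qd": joint speeds; "joint_torque": joint torques, N m; "ee_pos": TCP position; "orientation": TCP orientation; "wrist_force": force on the tool from outside, world axes, zero at the start; "wrist_torque": the same for the moment, N m; "grip_width": finger opening in m; "grip_force": force on a finger pad.
Only numpy, scipy, OpenCV 4.12 (cv2) and the standard library are available. Lean on these libraries where they do the work, as an engineer would, in place of code of your own. Each camera call takes 0.05 s, during which the arm holds its last target. There are 200 camera calls.

TASK

Lay the washed lid on the gel tank with its hinge knuckles dropped in between those of the hinge bar, bores in line; the bar is adjustable, so find how near the tank it is clamped this time. Then slide the loose hinge pin from its cradle in at the open end, through all five knuckles, until its head is fully home against the end knuckle. Feel your way: do not shove the tank out of its place, leave the other things on the bench alone, and let go at the end.

Things in the scene. Friction and masses are not known exactly. Their poses are not given: they have to be found in the camera images.
- tank: Loose gel tank, 1.2-2.0 kg, on a 5 mm non-slip mat: clear walls 5 mm thick, grey base and rim, open top. 120 mm along its x, 150 mm along y, rim 88 mm above its underside. Origin: centre of the underside, z up. Its hinge bar stands outside the +x wall. A sideways push of about 10 N or more can make it slide.
- hinge_ref (a point): Nominal mouth of the hinge bore, tank frame x +84, y +75, z +92 mm. y and z are true, but the bar is clamped on slotted arms: the bore really lies up to 10 mm nearer to or farther from the tank (x +74 to +94), parallel to tank y. This is not measured: look or feel for it. The bar stays as clamped and takes over 50 N sideways.
- hinge_mid (a point): Nominal middle of the hinge, tank frame x +84, y 0, z +92 mm (true x as said at hinge_ref). Three octagonal grey knuckles, 24 mm outside, bore 13 mm, at tank y = +47 to +75, -14 to +14, -75 to -47, on a beam 12 mm thick whose top is at z +68. Bore open at the +y end, closed at the -y end by a 5 mm cap.
- lid: White lid, 0.18-0.34 kg, right way up on the bench. Plate 140 mm (x) by 148 (y), 8 thick, on two rounded ribs 8 deep (along y, outer sides x = +-43) that drop inside the tank with 12 mm play each way in x. Origin: centre of the ribs' underside, z up. In place its axes are parallel to the tank's, same way round, origin at tank y 0, z +80, x as the hinge bar asks (-10 to +10).
- lid_handle (a point): Top centre of the lid's handle: an upright grey slab 12 mm thick (x), 80 mm long (y), 40 mm tall on the lid's plate; in lid frame x +6, y 0, z +56 mm.
- lid_bore (a point): Lid's hinge axis, midway: lid frame x +84, y 0, z +12 mm. Two grey knuckles, 24 mm outside, bore 13, at lid y = +16.5 to +44.5 and -44.5 to -16.5; they drop into the gaps between the tank's knuckles with 2.5 mm play each side in y. No stop locates the lid in x: lay it with the bores in line; the tapered pin draws in the last 2 mm.
- pin: Loose hinge pin, 0.08-0.14 kg: steel shaft 10 mm thick, 145 long, with a round black head 22 mm thick, 50 long (too big for the bore). Origin: on its axis at the shoulder between head and shaft; shaft along -y, head along +y. Lies level in the cradle, axis 45 mm above the bench. Fully home, its origin is at the mouth of the bore, its y along the tank's y.
- pin_tip (a point): Tip of the pin's shaft, on its axis, 145 mm from the shoulder; the last 14 mm taper to 7 mm thick.
- cradle: Fixed grey cradle for the pin: base 50 x 130 x 8 mm, two notched posts 50 mm tall. Origin on the bench beneath the pin's shaft, y along the pin, the shoulder at about y = +49 mm; posts at y = +30 and -62 mm, 12 mm wide, 30 across. The pin's head overhangs freely beyond its +y end.
- tube_rack: Bystander: low green rack of small tubes, 56 x 88 x 36 mm, loose; origin at the centre of its underside. Leave alone.
- small_rack: Bystander: low red rack of small tubes, 56 x 72 x 36 mm, loose; origin at the centre of its underside. Leave alone.
- reagent_bottle: Bystander: glass bottle with a blue cap, 66 mm wide, 150 mm tall, loose; origin at the centre of its underside. Leave alone.
- buffer_jar: Bystander: small amber jar with a blue cap, 52 mm wide, 75 mm tall, loose; origin at the centre of its underside. Leave alone.
- casting_tray: Bystander: white casting tray with an amber gel, 75 x 100 x 30 mm, loose; origin at the centre of its underside. Leave alone.
- beaker: Bystander: glass beaker, 68 mm wide, 85 mm tall, loose; origin at the centre of its underside. Leave alone.
There are look-alikes about, which are no part of the job. What is meant by the pin is not turquoise, and is the larger of those in its own colour.

How it is judged:
By the outcome, as a careful person would: the job done as asked, in the order asked, and still so for the second after the job is handed in, with the robot touching nothing.
It also fails if it takes over 69 s, if anything falls off the work surface, if the arm or the gripper's body presses on something with over 40 N, if the wrist force passes 120 N, or if a joint passes its speed limit or range.

## Working session

There is one attempt and no reset: what is moved stays moved. The work goes in short steps, Python scripts to look and compute and a tool call to move; the robot and the scene stay as the last step left them, time stands still between calls to the robot, and variables do not carry over. Pictures are saved under pics/ and viewed, at most 10 in all, crops included, and the job is handed in when it is done.

Besides the shell and the picture viewer there is one more tool, called after "Call:" in YAML: its name, and indented under it one key for each argument. apply_moves: Moves the arm, as the interface text tells. Its arguments: {"type":"object","properties":{"rows":{"type":"array","items":{"type":"array","items":{"type":"number"}}},"grip":{"type":"number"},"newtons":{"type":"number"}},"required":["rows"]}

```bash
mkdir -p pics; ls; python3 - <<'E'
from plant import *
import cv2,numpy as np
np.set_printoptions(precision=4,suppress=True)
for n in ["side","top","wrist"]:
    im=get_image(n); cv2.imwrite(f"pics/{n}0.png",im[:,:,::-1]); print(n,camera_info(n))
a=cv2.imread("pics/top0.png");b=cv2.imread("pics/side0.png")
cv2.imwrite("pics/topbig.png",cv2.resize(a,(800,600),interpolation=cv2.INTER_CUBIC))
cv2.imwrite("pics/sidebig.png",cv2.resize(b,(800,600),interpolation=cv2.INTER_CUBIC))
print(state(),tcp_to_tips)
E
```

```text
pics
side {'intrinsics': array([[416.6651,   0.    , 256.759 ],
       [  0.    , 416.6651, 198.091 ],
       [  0.    ,   0.    ,   1.    ]]), 'R': array([[ 0.8021, -0.5972,  0.0049],
       [-0.347 , -0.4727, -0.81  ],
       [ 0.486 ,  0.648 , -0.5864]]), 't': array([-0.3789,  0.2695,  1.1162])}
top {'intrinsics': array([[480.458 ,   0.    , 261.722 ],
       [  0.    , 480.458 , 199.5481],
       [  0.    ,   0.    ,   1.    ]]), 'R': array([[ 0.0138, -0.9997, -0.0192],
       [-0.9944, -0.0116, -0.1055],
       [ 0.1052,  0.0206, -0.9942]]), 't': array([0.0465, 0.4763, 1.4479])}
wrist {'intrinsics': array([[297.3186,   0.    , 251.0704],
       [  0.    , 297.3186, 189.3427],
       [  0.    ,   0.    ,   1.    ]]), 'T_tool_cam': array([[-0.0008, -0.9473, -0.3202,  0.082 ],
       [ 1.    , -0.0009,  0.    , -0.0009],
       [-0.0003, -0.3202,  0.9473, -0.1179],
       [ 0.    ,  0.    ,  0.    ,  1.    ]])}
{'time_s': 0.15, 'qpos': array([ 1.0778,  0.3268, -0.1933,  1.052 ,  0.    ,  1.4366]), 'qd': array([-0.0003, -0.0016,  0.0026,  0.0011,  0.0012,  0.0014]), 'joint_torque': array([  0.0002, -44.3705,  26.2665,   0.0105,  -0.0001,   0.    ]), 'ee_pos': array([0.1929, 0.5146, 0.2557]), 'orientation': array([-0.5606, -3.0907,  0.002 ]), 'wrist_force': array([ 0.3083, -0.1027,  0.4489]), 'wrist_torque': array([-0.    ,  0.0034,  0.0598]), 'grip_force': 0.0, 'grip_width': 0.0851060177629231} 0.025
```

View pics/topbig.png

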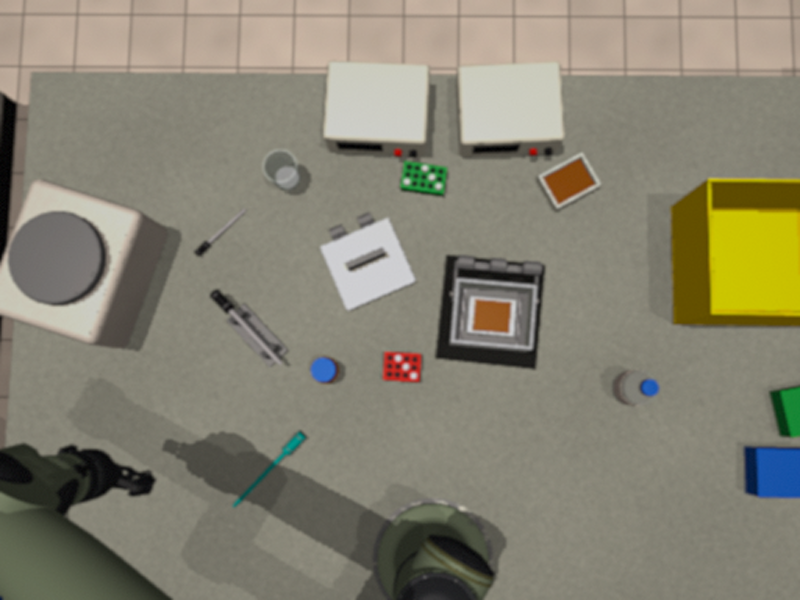

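View pics/sidebig.png

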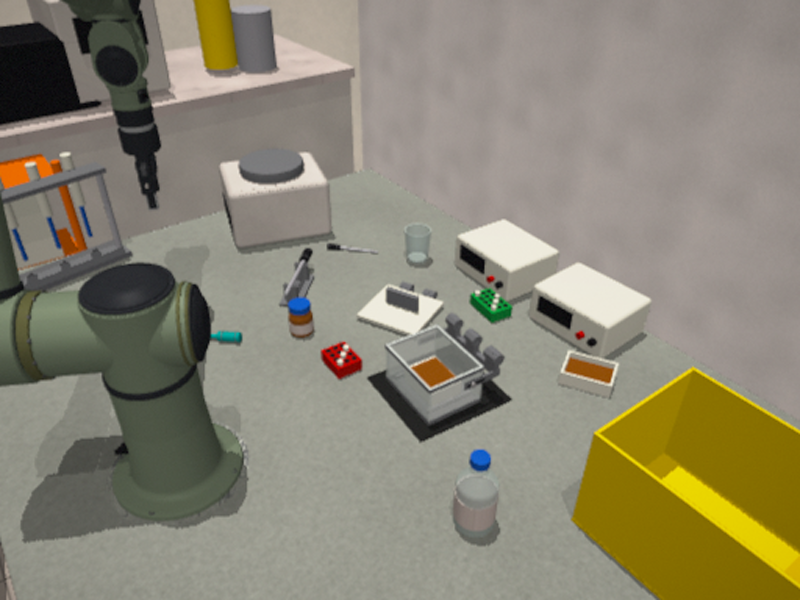

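Top view (800x600 scale): the tank on its mat is at (492,312) with the hinge bar towards image-up (+x). The lid is at (367,263) with its knuckles up-left. The cradle with the black-headed pin runs from (215,295) to (288,362). The decoys are the turquoise pin at (270,470) and the small black-handled one at (220,232).

```bash
cat > h.py <<'E'
from plant import *
import cv2,numpy as np
from scipy.spatial.transform import Rotation as Ro
np.set_printoptions(precision=4,suppress=True)
def cam(n,st=None):
    c=camera_info(n)
    if n!="wrist":
        return c["intrinsics"],c["R"].T,-c["R"].T@c["t"]
    st=st or state(); T=c["T_tool_cam"]; R=Ro.from_rotvec(st["orientation"]).as_matrix()
    return c["intrinsics"],R@T[:3,:3],R@T[:3,3]+st["ee_pos"]
def ray(n,uv,C):
    K=C[0]; d=(np.asarray(uv,float).reshape(-1,2)-K[:2,2])/K[0,0]
    if n=="wrist":
        r=np.linalg.norm(d,axis=1,keepdims=True)+1e-12; v=np.c_[d/r*np.sin(r),np.cos(r)]
    else: v=np.c_[d,np.ones(len(d))]
    return v@C[1].T
def onz(n,uv,z,C=None):
    C=C or cam(n); v=ray(n,uv,C); s=(np.asarray(z)-C[2][2])/v[:,2]
    return C[2]+v*s[:,None]
def proj(X,C):
    p=(np.asarray(X,float).reshape(-1,3)-C[2])@C[1]; r=np.linalg.norm(p[:,:2],axis=1,keepdims=True)
    return C[0][:2,2]+C[0][0,0]*p[:,:2]/r*np.arctan2(r,p[:,2:3])
def snap(n,name):
    st=state(); C=cam(n,st); im=get_image(n); cv2.imwrite(f"pics/{name}.png",im[:,:,::-1]); return im,C
def to_tool(X):  # world point -> tool coords (cm) from measured pose
    st=state(); return 100*Ro.from_rotvec(st["orientation"]).inv().apply(np.asarray(X)-st["ee_pos"])
E
python3 - <<'E'
from h import *
im=cv2.imread("pics/top0.png"); hsv=cv2.cvtColor(im,cv2.COLOR_BGR2HSV)
s=.64
P=lambda u,v,z: onz("top",[[u*s,v*s]],z)[0]
for nm,u,v,z in [("handle",367,260,.056),("lidC",367,263,.016),("tankrimTL",452,280,.093),("rimTR",541,283,.093),("rimBL",449,344,.093),("rimBR",537,350,.093),("knL",466,265,.109),("knM",498,267,.109),("knR",529,269,.109),("head0",214,294,.045),("tip",288,364,.045),("jar",323,369,.075),("redrack",403,367,.036),("green",424,178,.036),("beaker",282,170,.08),("smallpin",225,232,.01),("matTL",445,256,.005),("matBR",536,368,.005)]:
    print(nm,P(u,v,z))
m=(im.min(2)>165).astype(np.uint8); m[:, :200]=0; m[:,270:]=0; m[:135]=0; m[205:]=0
cs=cv2.findContours(m,0,2)[0]; c=max(cs,key=cv2.contourArea); r=cv2.minAreaRect(c); b=cv2.boxPoints(r)
W=onz("top",b,.016); print(b,W,[np.linalg.norm(W[i]-W[i-1]) for i in range(4)],W.mean(0))
e=W[1:]-W[:-1]; print(np.degrees(np.arctan2(e[:,1],e[:,0])))
E
```

```text
handle [0.5725 0.1347 0.056 ]
lidC [0.5734 0.1377 0.016 ]
tankrimTL [ 0.5296 -0.0289  0.093 ]
rimTR [ 0.5257 -0.1955  0.093 ]
rimBL [ 0.4091 -0.0242  0.093 ]
rimBR [ 0.4    -0.1875  0.093 ]
knL [ 0.5556 -0.0541  0.109 ]
knM [ 0.5525 -0.1135  0.109 ]
knR [ 0.5494 -0.171   0.109 ]
head0 [0.5041 0.4332 0.045 ]
tip [0.3697 0.2841 0.045 ]
jar [0.3601 0.2122 0.075 ]
redrack [0.3671 0.0624 0.036 ]
green [0.7421 0.0262 0.036 ]
beaker [0.7429 0.3009 0.08  ]
smallpin [0.6347 0.426  0.01  ]
matTL [ 0.5912 -0.0177  0.005 ]
matBR [ 0.3695 -0.1986  0.005 ]
[[203.9138 157.4655]
 [248.0862 138.5345]
 [265.6207 179.4483]
 [221.4483 198.3793]] [[0.6067 0.2352 0.016 ]
 [0.6683 0.0981 0.016 ]
 [0.5395 0.0416 0.016 ]
 [0.4789 0.1774 0.016 ]] [np.float64(0.14031654158078063), np.float64(0.1502354085937551), np.float64(0.14065972145602446), np.float64(0.14876677809873512)] [0.5734 0.1381 0.016 ]
[ -65.8199 -156.287   114.0495]
```

Coarse estimates: lid centre (0.573, 0.138) at yaw 24°, tank yaw about -3°, pin head towards (+x,+y) at about 48°. The lid measures 140x149 mm, which agrees with the sizes given. Next I'll fly over the lid handle, with the gripper turned to its axis.

Call:
apply_moves:
  rows:
    - [-49.2,-21.5,-3,0,0,45.5]
    - [-49.2,-21.5,-3,0,0,45.5]
    - [-49.2,-21.5,-3,0,0,45.5]
    - [-49.2,-21.5,-3,0,0,45.5]
    - [-49.2,-21.5,-3,0,0,45.5]
    - [-49.2,-21.5,-3,0,0,45.5]
    - [-49.2,-21.5,-3,0,0,45.5]
    - [-49.2,-21.5,-3,0,0,45.5]
    - [-49.2,-21.5,-3,0,0,45.5]
    - [-49.2,-21.5,-3,0,0,45.5]
    - [-49.2,-21.5,-3,0,0,45.5]
    - [-49.2,-21.5,-3,0,0,45.5]

```text
time_s: 1.15
ee_pos: [0.5523, 0.1654, 0.2841]
orientation: [-1.713, -2.633, 0.0]
wrist_force: [0.9, 0.3, -0.4]
grip_width: 0.0853
grip_force: 0.0
```

```bash
python3 - <<'E'
from h import *
st=state(); print(st['time_s'],st['ee_pos'],st['orientation'],st['qpos'],np.abs(st['qd']).max())
R=Ro.from_rotvec(st['orientation']).as_matrix();print(np.degrees(np.arctan2(R[1,1],R[0,1])))
im,C=snap("wrist","w1"); snap("side","s1")
print(proj([[.579,.1405,.056],[.53,-.029,.093],[.5556,-.054,.109],[.5525,-.1135,.109]],C))
cv2.imwrite("pics/w1b.png",cv2.resize(im[:,:,::-1],(800,600),interpolation=cv2.INTER_CUBIC))
E
```

```text
1.15 [0.5523 0.1654 0.2841] [-1.7126 -2.6334  0.0002] [ 0.1629  0.36   -0.0716  1.1396  0.0001  1.3161] 0.7229081635085111
23.924177339404576
[[263.0851 187.9967]
 [177.2371 292.7643]
 [187.6546 319.1669]
 [174.303  343.2512]]
```

View pics/w1b.png

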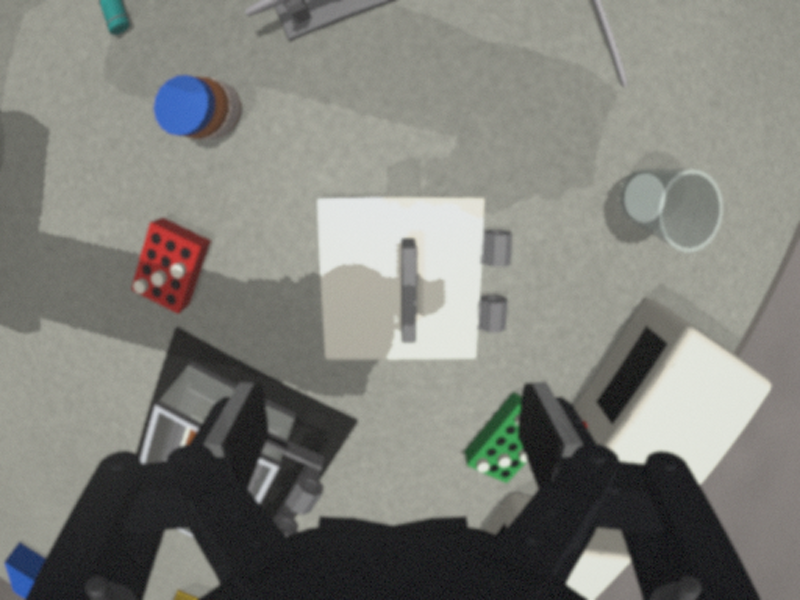

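The wrist view (800x600) shows the lid plate corners at (318,198), (485,198), (477,359) and (326,359), with the handle running from (408,240) to (408,340). The fingers hide the tank, so I'll hover over it.

Call:
apply_moves:
  rows:
    - [-22.1,-15.5,0,0,0,27]
    - [-22.1,-15.5,0,0,0,27]
    - [-22.1,-15.5,0,0,0,27]
    - [-22.1,-15.5,0,0,0,27]
    - [-22.1,-15.5,0,0,0,27]
    - [-22.1,-15.5,0,0,0,27]
    - [-22.1,-15.5,0,0,0,27]
    - [-22.1,-15.5,0,0,0,27]
    - [-22.1,-15.5,0,0,0,27]

```text
time_s: 2.0
ee_pos: [0.4988, -0.0981, 0.2839]
orientation: [-2.282, -2.158, -0.0]
wrist_force: [-0.4, -0.5, 0.9]
grip_width: 0.0855
grip_force: 0.0
```

```bash
python3 - <<'E'
from h import *
# lid from w1
st=dict(ee_pos=np.array([.5523,.1654,.2841]),orientation=np.array([-1.7126,-2.6334,.0002]))
C=cam("wrist",st); s=.64
W=onz("wrist",np.array([[318,198],[485,198],[477,359],[326,359]])*s,.016,C); print(W,W.mean(0),[np.linalg.norm(W[i]-W[i-1]) for i in range(4)])
e=np.array([W[1]-W[0],W[2]-W[3]]); print(np.degrees(np.arctan2(e[:,1],e[:,0])))
e=np.array([W[0]-W[3],W[1]-W[2]]); print(np.degrees(np.arctan2(e[:,1],e[:,0]))-90)
print("handle ends",onz("wrist",np.array([[408,238],[408,342]])*s,.056,C))
st=state(); print(st['time_s'],st['ee_pos'],st['orientation'],np.abs(st['qd']).max())
im,C=snap("wrist","w2")
np.savez("w2.npz",ee=st['ee_pos'],o=st['orientation'])
cv2.imwrite("pics/w2b.png",cv2.resize(im[60:330,80:440,::-1],(800,600),interpolation=cv2.INTER_CUBIC))
E
```

```text
[[0.4802 0.1746 0.016 ]
 [0.6082 0.2317 0.016 ]
 [0.6698 0.0958 0.016 ]
 [0.5407 0.0389 0.016 ]] [0.5747 0.1353 0.016 ] [np.float64(0.1485920139187334), np.float64(0.14015798129853), np.float64(0.14925736750997215), np.float64(0.14108963029222055)]
[24.0446 23.7756]
[24.0373 24.3944]
handle ends [[0.5588 0.1803 0.056 ]
 [0.5945 0.1019 0.056 ]]
2.0 [ 0.4988 -0.0981  0.2839] [-2.2817 -2.1582 -0.0003] 0.04197062300197352
```

View pics/w2b.png

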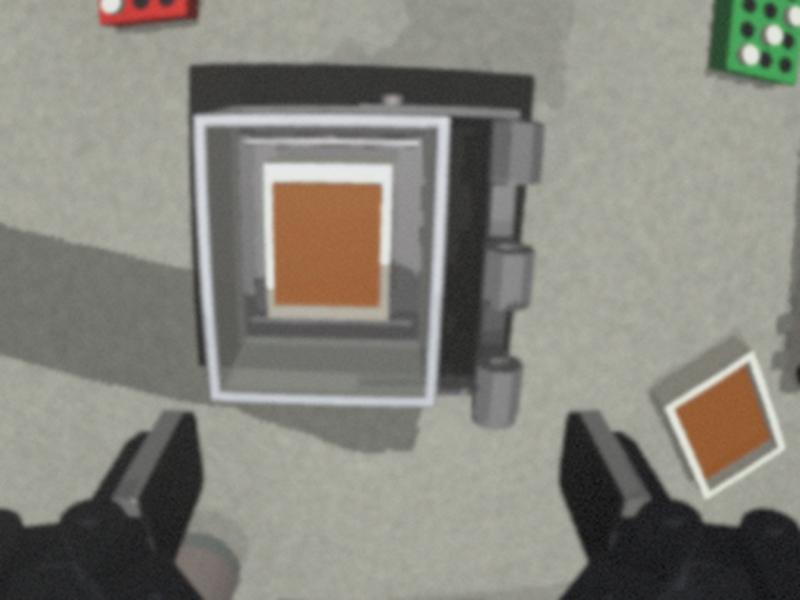

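Wrist crop (800x600): the tank rim's outer corners are at (194,117), (451,116), (437,404) and (211,403). Knuckle silhouettes span u 497–543, 486–534 and 474–522 at rows 150, 275 and 392.

```bash
python3 - <<'E'
from h import *
d=np.load("w2.npz"); C=cam("wrist",dict(ee_pos=d['ee'],orientation=d['o']))
f=lambda p: np.array(p,float)*.45+[80,60]
W=onz("wrist",f([[194,117],[451,116],[437,404],[211,403]]),.093,C); c=W.mean(0); print(W,c,[np.linalg.norm(W[i]-W[i-1]) for i in range(4)])
for a,b in [(0,1),(3,2)]: e=W[b]-W[a]; print("yaw x",np.degrees(np.arctan2(e[1],e[0])))
for a,b in [(3,0),(2,1)]: e=W[b]-W[a]; print("yaw y",np.degrees(np.arctan2(e[1],e[0]))-90)
K=[]
for l,r,v in [(497,543,150),(486,534,275),(474,522,392)]:
    K.append(onz("wrist",f([[(l+r)/2,v]]),.097,C)[0]); k2=onz("wrist",f([[l,v],[r,v]]),.097,C); print(K[-1],np.linalg.norm(k2[0]-k2[1]))
e=K[0]-K[2]; print("yaw bar",np.degrees(np.arctan2(e[1],e[0]))-90)
# y ends of knuckles, at top face z .109
print("ends",onz("wrist",f([[517,122],[517,185],[508,240],[508,306],[497,358],[497,424]]),.105,C))
y=np.radians(-3); ax=np.array([np.cos(y),np.sin(y)]); print("bore x", [(k[:2]-c[:2])@ax for k in K])
E
```

```text
[[ 0.4139 -0.0303  0.093 ]
 [ 0.5351 -0.0386  0.093 ]
 [ 0.524  -0.1877  0.093 ]
 [ 0.402  -0.1817  0.093 ]] [ 0.4688 -0.1096  0.093 ] [np.float64(0.15179462486126472), np.float64(0.12147428808654832), np.float64(0.14957490889914668), np.float64(0.12209892810268233)]
yaw x -3.881767255725998
yaw x -2.842532576134598
yaw y -4.493349442774004
yaw y -4.270836985659258
[ 0.5667 -0.0553  0.097 ] 0.022167829977346953
[ 0.5615 -0.1165  0.097 ] 0.024153207417953928
[ 0.5561 -0.1807  0.097 ] 0.02579396318593518
yaw bar -4.862951453901488
ends [[ 0.5639 -0.0413  0.105 ]
 [ 0.5634 -0.0705  0.105 ]
 [ 0.559  -0.0966  0.105 ]
 [ 0.5591 -0.1296  0.105 ]
 [ 0.5539 -0.1571  0.105 ]
 [ 0.5546 -0.1954  0.105 ]]
bore x [np.float64(0.09499064532704019), np.float64(0.0929527218062493), np.float64(0.09089938674468642)]
```

Tank yaw is about -4.4°, the bore is at tank x ≈ +92 mm, and the hinge middle is near (0.561, -0.1165). Two independent estimates agree. Now I'll fetch the lid.

Call:
apply_moves:
  rows:
    - [24.1,6.7,15,0,0,-27.3]
    - [24.1,6.7,15,0,0,-27.3]
    - [24.1,6.7,15,0,0,-27.3]
    - [24.1,6.7,15,0,0,-27.3]
    - [24.1,6.7,15,0,0,-27.3]
    - [24.1,6.7,15,0,0,-27.3]
    - [24.1,6.7,15,0,0,-27.3]
    - [24.1,6.7,15,0,0,-27.3]

```text
time_s: 2.72
ee_pos: [0.5771, 0.147, 0.1294]
orientation: [-1.69, -2.641, 0.001]
wrist_force: [-0.8, -0.5, -0.8]
grip_width: 0.0854
grip_force: 0.0
```

```bash
python3 - <<'E'
from h import *
st=state(); print(st['time_s'],st['ee_pos'],st['orientation'],np.abs(st['qd']).max())
im,C=snap("wrist","w3")
print(to_tool([.579,.139,.052]))
cv2.imwrite("pics/w3b.png",im[:,:,::-1])
E
```

```text
2.7167 [0.5771 0.147  0.1294] [-1.6901 -2.6413  0.0015] 0.07222654567169277
[-0.6    -0.0067  7.9017]
```

View pics/w3b.png

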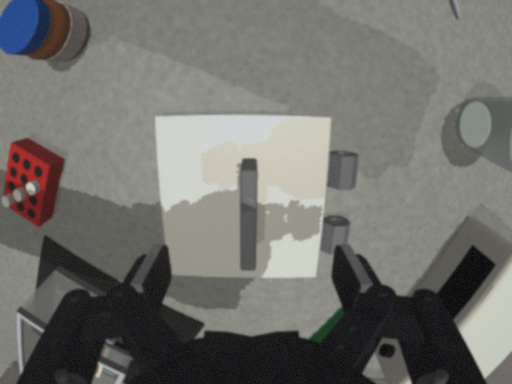

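The wrist picture (512x384) shows the handle's top face from about (249,169) to (248,270), with its end face above it and the plate corners at (155,117) and (331,118).

```bash
python3 - <<'E'
from h import *
C=cam("wrist",dict(ee_pos=np.array([.5771,.147,.1294]),orientation=np.array([-1.6901,-2.6413,.0015])))
W=onz("wrist",[[249,168],[248,271]],.056,C); print(W,W.mean(0),np.linalg.norm(W[0]-W[1]))
Q=onz("wrist",[[155,117],[331,118],[320,278],[172,276]],.016,C); print(Q,Q.mean(0),[np.linalg.norm(Q[i]-Q[i-1]) for i in range(4)])
e=Q[1]-Q[0];print(np.degrees(np.arctan2(e[1],e[0])))
st=state(); print(st['time_s'],st['ee_pos'],st['orientation'])
R=Ro.from_rotvec(st['orientation']).as_matrix();print(R, np.degrees(np.arctan2(R[1,1],R[0,1])))
print(to_tool(np.r_[W.mean(0)[:2],.052]))
E
```

```text
[[0.5618 0.1754 0.056 ]
 [0.5949 0.1012 0.056 ]] [0.5784 0.1383 0.056 ] 0.08117807856288384
[[0.4793 0.1734 0.016 ]
 [0.6073 0.2308 0.016 ]
 [0.6726 0.0964 0.016 ]
 [0.5423 0.0379 0.016 ]] [0.5754 0.1346 0.016 ] [np.float64(0.1494374830676996), np.float64(0.14030460362814912), np.float64(0.1494630860688223), np.float64(0.1427806071371227)]
24.152445915628608
2.7667 [0.5769 0.1445 0.131 ] [-1.6929 -2.6413  0.0039]
[[-0.4177  0.9086 -0.005 ]
 [ 0.9086  0.4177  0.0003]
 [ 0.0023 -0.0044 -1.    ]] 24.687246917044963
[-0.6354 -0.0935  7.902 ]
```

Call:
apply_moves:
  rows:
    - [0,0,4,0,0,0]
    - [0,0,7,0,0,0]
    - [0,0,8.2,0,0,0]
    - [0,0,8.2,0,0,0]
    - [0,0,8.2,0,0,0]

```text
time_s: 3.18
ee_pos: [0.5788, 0.1396, 0.0527]
orientation: [-1.705, -2.638, 0.001]
wrist_force: [0.2, -0.2, -0.2]
grip_width: 0.0855
grip_force: 0.0
```

Call:
apply_moves:
  rows:
    - [0,0,0,0,0,0]
    - [0,0,0,0,0,0]
    - [0,0,0,0,0,0]
    - [0,0,0,0,0,0]
    - [0,0,0,0,0,0]
    - [0,0,0,0,0,0]
    - [0,0,0,0,0,0]
  grip: 0.8
  newtons: 60

```text
time_s: 3.77
ee_pos: [0.5793, 0.1393, 0.0528]
orientation: [1.705, 2.638, 0.0]
wrist_force: [-2.1, -0.5, 4.2]
grip_width: 0.011
grip_force: 59.4
```

The handle is gripped at 11 mm. I'll lift the lid and carry it to hover over the tank.

Call:
apply_moves:
  rows:
    - [0,0,-2,0,0,0]
    - [0,0,-5,0,0,0]
    - [0,0,-8.5,0,0,0]
    - [-2,-2,-12,0,0,3]
    - [-4,-4,-13.5,0,0,6]
    - [-6.5,-6.5,-14,0,0,11]
    - [-9,-9,-14,0,0,16]
    - [-11.5,-11.5,-14,0,0,20]
    - [-14,-14,-14,0,0,24]
    - [-16.5,-16.5,-14,0,0,27]
    - [-18.2,-18.2,-14,0,0,28.2]
    - [-18.7,-18.9,-14,0,0,28.75]

```text
time_s: 4.77
ee_pos: [0.482, -0.1115, 0.1918]
orientation: [-2.312, -2.127, 0.003]
wrist_force: [-0.4, 0.6, -2.9]
grip_width: 0.0109
grip_force: 59.1
```

Call:
apply_moves:
  rows:
    - [0,0,0,0,0,0]
    - [0,0,0,0,0,0]
    - [0,0,0,0,0,0]

```text
time_s: 5.02
ee_pos: [0.4837, -0.1077, 0.192]
orientation: [-2.305, -2.134, -0.001]
wrist_force: [0.2, -0.6, -2.7]
grip_width: 0.0109
grip_force: 59.1
```

```bash
python3 - <<'E'
from h import *
st=state(); print(st['time_s'],st['ee_pos'],st['orientation'],st['wrist_force'],np.abs(st['qd']).max(),st['grip_width'])
np.savez("w4.npz",ee=st['ee_pos'],o=st['orientation'])
im,C=snap("wrist","w4")
cv2.imwrite("pics/w4b.png",cv2.resize(im[70:340,90:450,::-1],(800,600),interpolation=cv2.INTER_CUBIC))
E
```

```text
5.0167 [ 0.4837 -0.1077  0.192 ] [-2.305  -2.1336 -0.0008] [ 0.2184 -0.5953 -2.6935] 0.011947387897610582 0.010900917857623557
```

View pics/w4b.png

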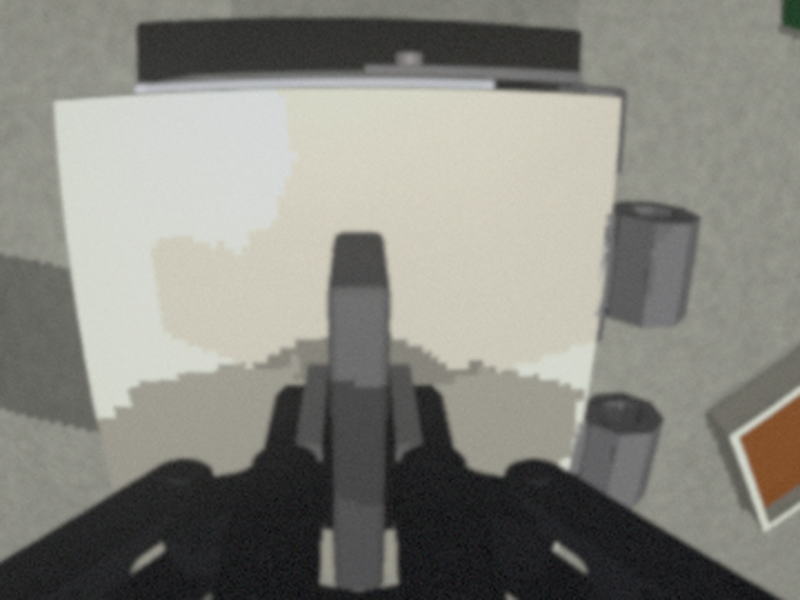

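Wrist crop: the lid is held square. The near lid knuckle's bore mouth is at (655,210), its far end at row 325, and the handle's top edge is at (358,288). The lid hides the tank knuckles. I'll use these points to measure the lid in the hand.

```bash
python3 - <<'E'
from h import *
d=np.load("w4.npz"); st=dict(ee_pos=d['ee'],orientation=d['o']); C=cam("wrist",st)
f=lambda p: np.array(p,float)*.45+[90,70]
R=Ro.from_rotvec(d['o']).as_matrix(); ya=np.degrees(np.arctan2(R[1,1],R[0,1])); print("yaw",ya)
X=R[:2,1]; Y=R[:2,0]   # lid x = tool y, lid y = tool x
z0=.192-.0528
def rel(uv,z): 
    p=onz("wrist",f([uv]),z0+z,C)[0]; e=p[:2]-d['ee'][:2]; return 1e3*np.array([e@X,e@Y])
print("bore mouth K1 (expect 78,44.5-dy)",rel((655,210),.012))
print("bore mouth K2 (expect 78,-16.5-dy)",rel((620,410),.012))
print("K1 sil mid",rel(((611+692)/2,265),.012),"K2",rel(((586+652)/2,450),.012))
print("handle end top (0,40-dy)",rel((358,287),.056))
print("plate corners (-76,74-dy)(64,74)",rel((55,101),.016),rel((621,95),.016))
E
```

```text
yaw -4.42367063910383
bore mouth K1 (expect 78,44.5-dy) [78.8425 43.3198]
bore mouth K2 (expect 78,-16.5-dy) [ 77.6847 -17.3328]
K1 sil mid [79.9056 27.9492] K2 [ 80.2158 -31.9485]
handle end top (0,40-dy) [ 0.191  38.5087]
plate corners (-76,74-dy)(64,74) [-75.3632  72.5629] [64.5315 73.1773]
```

Lid in hand: TCP sits at lid y ≈ +1.2 mm, bore 78 mm out, as expected. I'll lower it to just above the tank knuckles and compare the five knuckles directly.

Call:
apply_moves:
  rows:
    - [-0.05,-0.1,1,0,0,0]
    - [-0.1,-0.15,2,0,0,0]
    - [-0.1,-0.15,2.6,0,0,0]
    - [-0.1,-0.15,2.6,0,0,0]
    - [-0.1,-0.15,2.6,0,0,0]

```text
time_s: 5.48
ee_pos: [0.4816, -0.109, 0.1656]
orientation: [-2.305, -2.132, 0.001]
wrist_force: [0.0, -0.0, -2.3]
grip_width: 0.0111
grip_force: 59.1
```

```bash
python3 - <<'E'
from h import *
st=state(); print(st['time_s'],st['ee_pos'],st['orientation'],st['wrist_force'],np.abs(st['qd']).max(),st['grip_width'])
np.savez("w5.npz",ee=st['ee_pos'],o=st['orientation'])
im,C=snap("wrist","w5")
cv2.imwrite("pics/w5b.png",cv2.resize(im[90:315,250:450,::-1],(533,600),interpolation=cv2.INTER_CUBIC))
E
```

```text
5.4833 [ 0.4816 -0.109   0.1656] [-2.3051 -2.1324  0.0009] [ 0.0434 -0.031  -2.2668] 0.014627186668640716 0.01106049939655007
```

View pics/w5b.png

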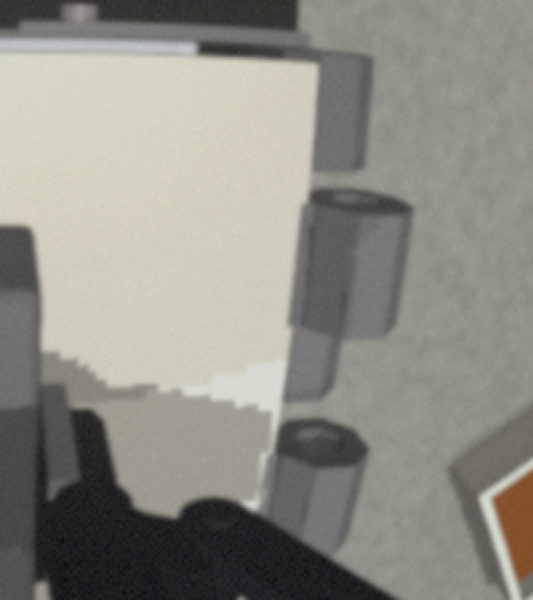

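Wrist crop: the tank's end-knuckle right edge runs (373,60)–(365,168), with its inner end at (340,170). The tank's middle-knuckle right edge is (340,345)–(332,395), with its far end at (308,400). The lid knuckle's right edge is (412,210)–(395,335). I'll compare edges on the same vertex line.

```bash
python3 - <<'E'
from h import *
d=np.load("w5.npz"); st=dict(ee_pos=d['ee'],orientation=d['o']); C=cam("wrist",st)
f=lambda p: np.array(p,float)*.375+[250,90]
R=Ro.from_rotvec(d['o']).as_matrix(); print("yaw",np.degrees(np.arctan2(R[1,1],R[0,1])))
X=R[:2,1]; Y=R[:2,0]; z0=d['ee'][2]-.0528
def rel(uv,z): 
    p=onz("wrist",f([uv]),z,C)[0]; e=p[:2]-d['ee'][:2]; return 1e3*np.array([e@X,e@Y])
print("lid K1 right (exp 90)",[rel(p,z0+.017) for p in [(411,215),(404,270),(396,330)]], "K2",[rel(p,z0+.017) for p in [(367,455),(358,500)]])
print("tank K1 right",[rel(p,.102) for p in [(373,60),(369,115),(366,160)]],"K2",[rel(p,.102) for p in [(340,345),(334,385)]])
print("lid K1 ends top (43.3?,15.3?)",rel((355,193),z0+.024),rel((340,331),z0+.024))
print("tank K1 ends (75,47)",rel((345,55),.109),rel((340,168),.109),"K2 far (-14)",rel((305,398),.109))
E
```

```text
yaw -4.457942145175035
lid K1 right (exp 90) [array([89.8722, 41.1843]), array([90.1556, 28.3959]), array([90.7713, 13.759 ])] K2 [array([ 90.0048, -19.9424]), array([ 90.6273, -33.6664])]
tank K1 right [array([90.3594, 72.9521]), array([90.3804, 59.2339]), array([90.7109, 47.852 ])] K2 [array([90.3684, -2.4236]), array([ 90.6813, -14.472 ])]
lid K1 ends top (43.3?,15.3?) [71.6604 47.3813] [72.5569 16.9807]
tank K1 ends (75,47) [79.3762 73.9044] [80.3793 46.94  ] K2 far (-14) [ 79.332  -14.2725]
```

The bores line up in x to about 0.3 mm, and y is within play. I'll lower gently.

Call:
apply_moves:
  rows:
    - [0,0,0.5,0,0,0]
    - [0,0,1.0,0,0,0]
    - [0,0,1.4,0,0,0]
    - [0,0,1.8,0,0,0]
    - [0,0,2.1,0,0,0]
    - [0,0,2.1,0,0,0]

```text
time_s: 6.03
ee_pos: [0.4814, -0.1095, 0.1444]
orientation: [-2.306, -2.131, 0.001]
wrist_force: [-0.1, -0.4, -3.4]
grip_width: 0.0111
grip_force: 59.2
```

Call:
apply_moves:
  rows:
    - [0,0,0.2,0,0,0]
    - [0,0,0.4,0,0,0]
    - [0,0,0.6,0,0,0]
    - [0,0,0.65,0,0,0]
    - [0,0,0.65,0,0,0]

```text
time_s: 6.45
ee_pos: [0.4818, -0.1096, 0.1385]
orientation: [-2.307, -2.132, 0.0]
wrist_force: [-0.4, 0.1, -2.6]
grip_width: 0.0111
grip_force: 59.2
```

Call:
apply_moves:
  rows:
    - [0,0,0.1,0,0,0]
    - [0,0,0.15,0,0,0]
    - [0,0,0.15,0,0,0]

```text
time_s: 6.7
ee_pos: [0.4821, -0.1097, 0.1377]
orientation: [2.307, 2.132, 0.0]
wrist_force: [-1.9, 0.0, 3.3]
grip_width: 0.0113
grip_force: 60.0
```

```bash
python3 - <<'E'
from h import *
st=state(); print(st['time_s'],st['ee_pos'],st['orientation'],st['wrist_force'],np.abs(st['qd']).max(),st['grip_width'])
E
```

```text
6.7 [ 0.4821 -0.1097  0.1377] [2.3065 2.132  0.0004] [-1.9451  0.0003  3.2763] 0.0012319896137875787 0.011282735178137061
```

Seated: the force has reversed to +3.3 N at the predicted height. Releasing, then rising.

Call:
apply_moves:
  rows:
    - [0,0,0,0,0,0]
    - [0,0,0,0,0,0]
    - [0,0,0,0,0,0]
    - [0,0,0,0,0,0]
    - [0,0,-3,0,0,0]
    - [0,0,-6,0,0,0]
    - [0,0,-9,0,0,0]
  grip: 5

```text
time_s: 7.28
ee_pos: [0.4814, -0.1094, 0.2278]
orientation: [-2.306, -2.131, 0.001]
wrist_force: [1.3, 0.3, -0.1]
grip_width: 0.0498
grip_force: 0.0
```

Call:
apply_moves:
  rows:
    - [52.3,-3.6,1,0,0,37.5]
    - [52.3,-3.6,1,0,0,37.5]
    - [52.3,-3.6,1,0,0,37.5]
    - [52.3,-3.6,1,0,0,37.5]
    - [52.3,-3.6,1,0,0,37.5]
    - [52.3,-3.6,1,0,0,37.5]
    - [52.3,-3.6,1,0,0,37.5]
    - [52.3,-3.6,1,0,0,37.5]
    - [52.3,-3.6,1,0,0,37.5]
    - [52.3,-3.6,1,0,0,37.5]
    - [52.3,-3.6,1,0,0,37.5]
    - [52.3,-3.6,1,0,0,37.5]

```text
time_s: 8.28
ee_pos: [0.4863, 0.3638, 0.2181]
orientation: [2.87, 1.278, 0.0]
wrist_force: [1.9, 0.7, -0.0]
grip_width: 0.0501
grip_force: 0.0
```

Call:
apply_moves:
  rows:
    - [2.3,-1,0,0,0,0]
    - [2.3,-1,0,0,0,0]
    - [2.3,-1,0,0,0,0]
    - [2.3,-1,0,0,0,0]
  grip: 6

```text
time_s: 8.62
ee_pos: [0.4943, 0.3847, 0.2177]
orientation: [2.87, 1.277, -0.002]
wrist_force: [-0.3, 0.0, 0.3]
grip_width: 0.0597
grip_force: 0.0
```

```bash
python3 - <<'E'
from h import *
st=state(); print(st['time_s'],st['ee_pos'],st['orientation'],st['qpos'],np.abs(st['qd']).max(),st['grip_width'])
np.savez("w6.npz",ee=st['ee_pos'],o=st['orientation'])
im,C=snap("wrist","w6")
snap("top","t6")
cv2.imwrite("pics/w6b.png",cv2.resize(im[:,:,::-1],(800,600),interpolation=cv2.INTER_CUBIC))
E
```

```text
8.6167 [0.4943 0.3847 0.2177] [ 2.8696  1.2772 -0.0021] [ 0.5438  0.4941 -0.0357  1.0423 -0.0004  2.8479] 0.019467105974923928 0.05974879360883588
```

View pics/w6b.png

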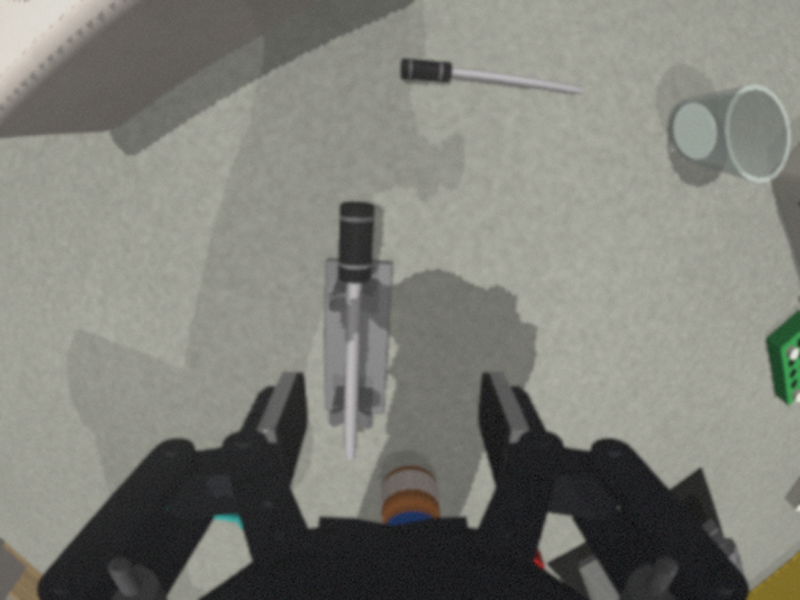

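The wrist picture (800x600) shows the pin in the cradle: head from (357,202) to the shoulder at (355,281), tip at (350,458).

```bash
python3 - <<'E'
from h import *
d=np.load("w6.npz"); st=dict(ee_pos=d['ee'],orientation=d['o']); C=cam("wrist",st); s=.64
im=cv2.imread("pics/w6.png")
g=im.max(2)
for r in (140,155,170):
    cols=np.where(g[r,200:260]<60)[0]+200; print(r,cols.min(),cols.max())
def at(u,v): return onz("wrist",[[u,v]],.045,C)[0]
H=[]
for r in (140,150,160,170):
    cols=np.where(g[r,200:260]<60)[0]+200; H.append(at((cols.min()+cols.max())/2,r))
sh=at(355*s,281*s); tip=at(350*s,458*s); he=onz("wrist",[[357*s,204*s]],.052,C)[0]
print(np.array(H),sh,tip,he,np.linalg.norm(sh-tip),np.linalg.norm(he-sh))
for a,b in [(tip,sh),(tip,H[1]),(sh,H[0]),(tip,he)]: e=b-a; print(np.degrees(np.arctan2(e[1],e[0])))
R=Ro.from_rotvec(d['o']).as_matrix(); print("tool x ang",np.degrees(np.arctan2(R[1,0],R[0,0])))
u=(H[1]-tip)[:2]; u/=np.linalg.norm(u); g=sh[:2]+u*.024
print("grasp pt",g,"tool shift",to_tool(np.r_[g,.051]),"sh,tip in tool",to_tool(sh),to_tool(tip))
E
```

```text
Traceback (most recent call last):
ValueError: zero-size array to reduction operation minimum which has no identity
```

```bash
python3 - <<'E'
from h import *
d=np.load("w6.npz"); st=dict(ee_pos=d['ee'],orientation=d['o']); C=cam("wrist",st); s=.64
g=cv2.imread("pics/w6.png").max(2)
def at(u,v): return onz("wrist",[[u,v]],.045,C)[0]
H=[]
for r in (146,152,158,164):
    cols=np.where(g[r,205:255]<75)[0]+205; print(r,cols.min(),cols.max()); H.append(at((cols.min()+cols.max())/2,r))
sh=at(355*s,281*s); tip=at(350*s,458*s); he=onz("wrist",[[357*s,204*s]],.052,C)[0]
print(np.array(H),sh,tip,he,np.linalg.norm(sh-tip),np.linalg.norm(he-sh))
for a,b in [(tip,sh),(tip,H[1]),(sh,H[0]),(tip,he)]: e=b-a; print(np.degrees(np.arctan2(e[1],e[0])))
R=Ro.from_rotvec(d['o']).as_matrix(); print("tool x ang",np.degrees(np.arctan2(R[1,0],R[0,0])))
u=(H[1]-tip)[:2]; u/=np.linalg.norm(u); g=sh[:2]+u*.024
print("grasp pt",g,"tool shift",to_tool(np.r_[g,.051]),"sh,tip in tool",to_tool(sh),to_tool(tip))
E
```

```text
146 218 238
152 218 237
158 218 237
164 217 237
[[0.497  0.421  0.045 ]
 [0.4925 0.4169 0.045 ]
 [0.4883 0.4124 0.045 ]
 [0.4837 0.4082 0.045 ]] [0.4724 0.396  0.045 ] [0.3684 0.2941 0.045 ] [0.509  0.4323 0.052 ] 0.1455787050276703 0.052080521112495975
44.42564600595148
44.70347038016864
45.419230063258084
44.52851600877177
tool x ang 47.985006647306065
grasp pt [0.4894 0.4128] tool shift [ 1.8012 -2.3185 16.713 ] sh,tip in tool [-0.5945 -2.4525 17.3149] [-15.1256  -3.3356  17.3269]
```

Pin shaft measures 145.6 mm and head 52 mm, which checks out, at 44.6°. Descending on the middle of the head.

Call:
apply_moves:
  rows:
    - [1,-1.5,3,0,0,2]
    - [1.8,-2.3,6.5,0,0,3.4]
    - [1.8,-2.3,10,0,0,3.4]
    - [1.8,-2.3,13,0,0,3.4]
    - [1.8,-2.3,15.5,0,0,3.4]
    - [1.8,-2.3,16.6,0,0,3.4]
    - [1.8,-2.3,16.6,0,0,3.4]
    - [1.8,-2.3,16.6,0,0,3.4]

```text
time_s: 9.38
ee_pos: [0.4901, 0.4135, 0.0528]
orientation: [2.907, 1.19, -0.0]
wrist_force: [1.0, -0.7, 0.6]
grip_width: 0.0599
grip_force: 0.0
```

```bash
python3 - <<'E'
from h import *
st=state(); print(st['time_s'],st['ee_pos'],st['orientation'],st['qpos'],np.abs(st['qd']).max())
print(to_tool([.4894,.4128,.051]))
C=cam("wrist",st); im,_=snap("wrist","w7")
print(proj([[.4724,.396,.045],[.4894,.4128,.045],[.3684,.2941,.045]],C))
E
```

```text
9.3833 [0.4901 0.4135 0.0528] [ 2.9074  1.1902 -0.    ] [ 0.5858  0.678  -0.174   0.7188 -0.      2.9503] 0.02979622187058198
[-0.103   0.0017  0.1841]
[[249.9534 301.8201]
 [249.7108 265.7959]
 [250.175  422.0058]]
```

Call:
apply_moves:
  rows:
    - [0,0,0.15,0,0,0]
    - [0,0,0.15,0,0,0]
    - [0,0,0.15,0,0,0]
    - [0,0,0.15,0,0,0]
    - [0,0,0.15,0,0,0]
    - [0,0,0.15,0,0,0]
  grip: 1.8
  newtons: 80

```text
time_s: 9.93
ee_pos: [0.4901, 0.4149, 0.0517]
orientation: [-2.906, -1.192, -0.003]
wrist_force: [-1.2, 1.5, 5.4]
grip_width: 0.0196
grip_force: 78.1
```

```bash
python3 - <<'E'
from h import *
st=state(); print(st['time_s'],st['ee_pos'],st['orientation'],st['wrist_force'],st['grip_width'],st['grip_force'])
R=Ro.from_rotvec(st['orientation']).as_matrix(); print("tool x ang",np.degrees(np.arctan2(R[1,0],R[0,0])))
E
```

```text
9.9333 [0.4901 0.4149 0.0517] [-2.9057 -1.1919 -0.0025] [-1.177   1.5228  5.425 ] 0.019587588489697924 78.12686562538147
tool x ang 44.6070943032013
```

Gripped. The axis sits 6.7 mm below the TCP and the tip 171 mm ahead. I'll lift straight up, then swing to stand off in line with the bore.

Call:
apply_moves:
  rows:
    - [0,0,-1.5,0,0,0]
    - [0,0,-4,0,0,0]
    - [0,0,-7,0,0,0]
    - [-1.5,3,-9.5,0,0,-6]
    - [-3,6,-11,0,0,-12]
    - [-4.5,9.5,-11,0,0,-18]
    - [-6,13,-11,0,0,-24]
    - [-8,16.5,-11,0,0,-30]
    - [-9.7,20,-11,0,0,-35]
    - [-11,23,-11,0,0,-39]
    - [-11.8,24.8,-11,0,0,-40.9]
    - [-11.9,25,-11,0,0,-40.9]

```text
time_s: 10.93
ee_pos: [0.5816, 0.1484, 0.1602]
orientation: [2.311, 2.126, -0.002]
wrist_force: [-0.3, 0.6, -0.8]
grip_width: 0.0196
grip_force: 78.3
```

Call:
apply_moves:
  rows:
    - [0,0,2,0,0,0]
    - [0,0,4,0,0,0]
    - [0,0,4.5,0,0,0]
    - [0,0,4.5,0,0,0]
    - [0,0,4.5,0,0,0]

```text
time_s: 11.35
ee_pos: [0.58, 0.1531, 0.1157]
orientation: [-2.306, -2.133, 0.001]
wrist_force: [-0.7, 0.1, -1.2]
grip_width: 0.0195
grip_force: 78.3
```

```bash
python3 - <<'E'
from h import *
st=state(); print(st['time_s'],st['ee_pos'],st['orientation'],st['wrist_force'],np.abs(st['qd']).max(),st['grip_width'])
R=Ro.from_rotvec(st['orientation']).as_matrix(); print("tool x ang",np.degrees(np.arctan2(R[1,0],R[0,0])),R[:,0])
print("need (cm, tool)",to_tool([.5808,.154,.1037]))
np.savez("w8.npz",ee=st['ee_pos'],o=st['orientation'])
im,C=snap("wrist","w8"); im2,C2=snap("side","s8"); im3,_=snap("top","t8")
K=C2[0]
def pj(n,X):
    c=camera_info(n); p=c["R"]@X+c["t"]; q=c["intrinsics"]@p; return q[:2]/q[2]
tip=st['ee_pos']+R@[-.171,0,.0067]; m=np.array([.5656,-.0414,.097])
for n in ("side","top"): print(n,"tip",pj(n,tip),"mouth",pj(n,m))
print("tip",tip)
a=cv2.resize(im2[150:300,220:380,::-1],(640,600),interpolation=cv2.INTER_CUBIC)
cv2.imwrite("pics/s8b.png",a)
E
```

```text
11.35 [0.58   0.1531 0.1157] [-2.306  -2.1327  0.0014] [-0.7354  0.0751 -1.2212] 0.021620340303278383 0.019533887390026723
tool x ang 85.52812204223193 [ 0.078   0.997  -0.0003]
need (cm, tool) [0.0978 0.0712 1.1951]
side tip [284.1596 195.8226] mouth [288.6204 202.6414]
top tip [285.6393 165.7236] mouth [293.6966 166.89  ]
tip [ 0.5667 -0.0174  0.109 ]
```

View pics/s8b.png

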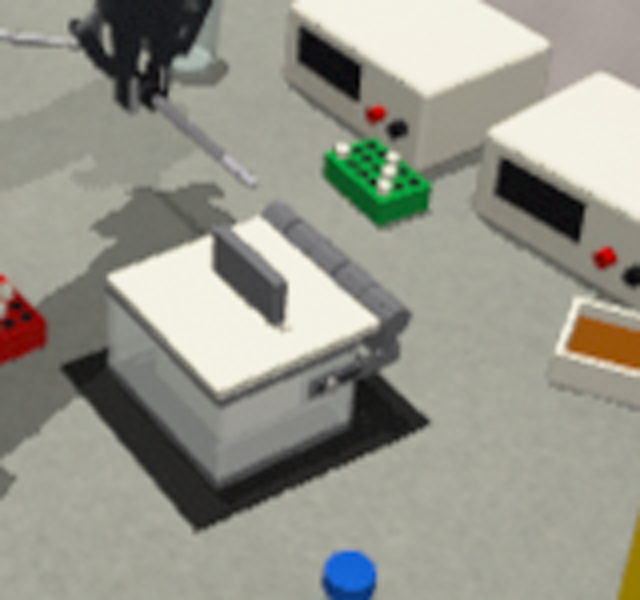

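The side view shows the lid seated with all five knuckles in a straight row. The pin tip at (256,185) and the bore mouth at (275,212) both match my predictions within half a pixel. I'll drop into line and bring the tip near the mouth.

Call:
apply_moves:
  rows:
    - [0,0.07,0.7,0,0,0]
    - [0,0.07,1.2,0,0,0]
    - [0,0.07,1.2,0,0,0]
    - [-0.7,0.07,1.2,0,0,0]
    - [-1.4,0.07,1.2,0,0,0]
    - [-1.8,0.07,1.2,0,0,0]
    - [-1.8,0.07,1.2,0,0,0]
    - [-1.8,0.07,1.2,0,0,0]

```text
time_s: 12.17
ee_pos: [0.5799, 0.134, 0.1039]
orientation: [2.308, 2.131, 0.001]
wrist_force: [0.8, -0.3, -1.0]
grip_width: 0.0196
grip_force: 78.3
```

```bash
python3 - <<'E'
from h import *
st=state(); print(st['time_s'],st['ee_pos'],st['orientation'],st['wrist_force'],st['wrist_torque'],np.abs(st['qd']).max())
print("home (cm, tool)",to_tool(np.r_[np.array([.5656,-.0414])+.026*np.array([.0776,.997]),.1037]))
E
```

```text
12.1667 [0.5799 0.134  0.1039] [2.3081 2.1311 0.0005] [ 0.8009 -0.2724 -1.0121] [-0.0079 -0.0236 -0.0281] 0.009043656054665405
home (cm, tool) [-14.9999  -0.0306   0.0164]
```

Call:
apply_moves:
  rows:
    - [-0.3,0,0,0,0,0]
    - [-0.6,0,0,0,0,0]
    - [-0.9,0,0,0,0,0]
    - [-1.2,0,0,0,0,0]
    - [-1.5,0,0,0,0,0]
    - [-1.8,0,0,0,0,0]
    - [-2.1,0,0,0,0,0]
    - [-2.4,0,0,0,0,0]
    - [-2.4,0,0,0,0,0]

```text
time_s: 12.92
ee_pos: [0.5778, 0.11, 0.1037]
orientation: [2.308, 2.132, -0.0]
wrist_force: [-0.1, 0.4, -0.5]
grip_width: 0.0196
grip_force: 78.3
```

Call:
apply_moves:
  rows:
    - [-0.3,0,0,0,0,0]
    - [-0.6,0,0,0,0,0]
    - [-0.9,0,0,0,0,0]
    - [-1.2,0,0,0,0,0]
    - [-1.5,0,0,0,0,0]
    - [-1.8,0,0,0,0,0]
    - [-2.1,0,0,0,0,0]
    - [-2.1,0,0,0,0,0]

```text
time_s: 13.58
ee_pos: [0.5761, 0.0891, 0.1037]
orientation: [2.308, 2.132, -0.0]
wrist_force: [-0.0, -0.6, -1.3]
grip_width: 0.0195
grip_force: 78.3
```

Call:
apply_moves:
  rows:
    - [-0.3,0,0,0,0,0]
    - [-0.7,0,0,0,0,0]
    - [-1.1,0,0,0,0,0]
    - [-1.5,0,0,0,0,0]
    - [-1.9,0,0,0,0,0]
    - [-2.3,0,0,0,0,0]
    - [-2.7,0,0,0,0,0]
    - [-3,0,0,0,0,0]

```text
time_s: 14.25
ee_pos: [0.5738, 0.0593, 0.1037]
orientation: [2.307, 2.132, -0.0]
wrist_force: [-1.0, 0.3, -0.4]
grip_width: 0.0196
grip_force: 78.3
```

Call:
apply_moves:
  rows:
    - [-0.3,0,0,0,0,0]
    - [-0.7,0,0,0,0,0]
    - [-1.1,0,0,0,0,0]
    - [-1.5,0,0,0,0,0]
    - [-1.9,0,0,0,0,0]
    - [-2.3,0,0,0,0,0]
    - [-2.7,0,0,0,0,0]
    - [-3,0,0,0,0,0]

```text
time_s: 14.92
ee_pos: [0.5714, 0.0294, 0.1037]
orientation: [2.307, 2.132, -0.0]
wrist_force: [-0.3, 0.5, -1.7]
grip_width: 0.0196
grip_force: 78.3
```

```bash
python3 - <<'E'
from h import *
st=state(); print(st['time_s'],st['ee_pos'],st['orientation'],st['wrist_force'],st['wrist_torque'])
print("home (cm, tool)",to_tool(np.r_[np.array([.5656,-.0414])+.026*np.array([.0776,.997]),.1037]))
E
```

```text
14.9167 [0.5714 0.0294 0.1037] [ 2.3073  2.1321 -0.0002] [-0.2942  0.52   -1.7099] [ 0.0304  0.0518 -0.0001]
home (cm, tool) [-4.5054 -0.0238 -0.0019]
```

Call:
apply_moves:
  rows:
    - [-0.4,0,0,0,0,0]
    - [-0.8,0,0,0,0,0]
    - [-1.2,0,0,0,0,0]
    - [-1.6,0,0,0,0,0]
    - [-2.0,0,0,0,0,0]
    - [-2.4,0,0,0,0,0]
    - [-2.8,0,0,0,0,0]
    - [-3.2,0,0,0,0,0]
    - [-3.6,0,0,0,0,0]
    - [-3.9,0,0,0,0,0]
    - [-3.9,0,0,0,0,0]

```text
time_s: 15.83
ee_pos: [0.5684, -0.0096, 0.1037]
orientation: [2.308, 2.131, -0.0]
wrist_force: [0.5, 0.5, -1.0]
grip_width: 0.0198
grip_force: 78.3
```

Call:
apply_moves:
  rows:
    - [-0.1,0,0,0,0,0]
    - [-0.2,0,0,0,0,0]
    - [-0.3,0,0,0,0,0]
    - [-0.4,0,0,0,0,0]
    - [-0.4,0,0,0,0,0]

```text
time_s: 16.25
ee_pos: [0.5681, -0.013, 0.1037]
orientation: [2.307, 2.132, -0.0]
wrist_force: [-0.2, 0.7, -1.6]
grip_width: 0.0197
grip_force: 78.3
```

Call:
apply_moves:
  rows:
    - [-0.05,0,0,0,0,0]
    - [-0.1,0,0,0,0,0]
    - [-0.15,0,0,0,0,0]
    - [-0.2,0,0,0,0,0]
    - [-0.2,0,0,0,0,0]

```text
time_s: 16.67
ee_pos: [0.5679, -0.015, 0.1037]
orientation: [2.307, 2.132, -0.0]
wrist_force: [-0.1, 0.4, -1.4]
grip_width: 0.0198
grip_force: 78.3
```

Call:
apply_moves:
  rows:
    - [-0.04,0,0,0,0,0]
    - [-0.08,0,0,0,0,0]
    - [-0.12,0,0,0,0,0]
    - [-0.12,0,0,0,0,0]

```text
time_s: 17.0
ee_pos: [0.5678, -0.0162, 0.1037]
orientation: [2.307, 2.132, 0.0]
wrist_force: [0.3, 0.0, -1.8]
grip_width: 0.0196
grip_force: 78.3
```

Still free. I'll go on in small steps.

Call:
apply_moves:
  rows:
    - [-0.04,0,0,0,0,0]
    - [-0.08,0,0,0,0,0]
    - [-0.12,0,0,0,0,0]
    - [-0.12,0,0,0,0,0]

```text
time_s: 17.33
ee_pos: [0.5678, -0.0168, 0.1037]
orientation: [-2.306, -2.132, -0.002]
wrist_force: [0.6, 3.8, -0.7]
grip_width: 0.0199
grip_force: 78.4
```

Call:
apply_moves:
  rows:
    - [-0.04,0,0,0,0,0]
    - [-0.08,0,0,0,0,0]
    - [-0.08,0,0,0,0,0]

```text
time_s: 17.58
ee_pos: [0.5679, -0.0172, 0.1038]
orientation: [-2.305, -2.132, -0.003]
wrist_force: [0.3, 5.8, -0.8]
grip_width: 0.0196
grip_force: 78.3
```

```bash
python3 - <<'E'
from h import *
st=state(); print(st['time_s'],st['ee_pos'],st['wrist_force'],st['wrist_torque'])
im,C=snap("wrist","w9"); np.savez("w9.npz",ee=st['ee_pos'],o=st['orientation'])
cv2.imwrite("pics/w9b.png",cv2.resize(im[130:330,150:400,::-1],(750,600),interpolation=cv2.INTER_CUBIC))
E
```

```text
17.5833 [ 0.5679 -0.0172  0.1038] [ 0.3398  5.8253 -0.7643] [ 0.9302 -0.2226  0.0546]
```

There is a firm stop within 1 mm of the predicted home position, so the head is against the knuckle. I'll ease the preload, let go, rise and look.

Call:
apply_moves:
  rows:
    - [0.08,0,0,0,0,0]
    - [0.08,0,0,0,0,0]

```text
time_s: 17.8
ee_pos: [0.5679, -0.0171, 0.1037]
orientation: [2.307, 2.133, 0.0]
wrist_force: [0.7, 2.9, 0.5]
grip_width: 0.0196
grip_force: 78.3
```

Call:
apply_moves:
  rows:
    - [0,0,0,0,0,0]
    - [0,0,0,0,0,0]
    - [0,0,0,0,0,0]
    - [0,0,0,0,0,0]
    - [0,0,0,0,0,0]
    - [0,0,-2,0,0,0]
    - [0,0,-5,0,0,0]
    - [0,0,-8,0,0,0]
    - [2,0,-10,0,0,0]
    - [2,0,-10,0,0,0]
    - [2,0,-10,0,0,0]
  grip: 5

```text
time_s: 18.72
ee_pos: [0.5702, 0.0029, 0.205]
orientation: [2.304, 2.132, 0.003]
wrist_force: [0.6, 0.2, -1.5]
grip_width: 0.0501
grip_force: 0.0
```

```bash
python3 - <<'E'
from h import *
st=state(); print(st['time_s'],st['ee_pos'],st['wrist_force'],np.abs(st['qd']).max(),st['grip_width'])
im,C=snap("wrist","w10"); s,_=snap("side","s10"); snap("top","t10")
print(proj([[.5656,-.0414,.097],[.5656+.05*.0776,-.0414+.05*.997,.097]],C))
a=cv2.resize(im[60:320,120:440,::-1],(492,400),interpolation=cv2.INTER_CUBIC)
b=cv2.resize(s[140:290,250:365,::-1],(307,400),interpolation=cv2.INTER_CUBIC)
cv2.imwrite("pics/fin.png",np.hstack([a,b]))
E
```

```text
18.7167 [0.5702 0.0029 0.205 ] [ 0.5743  0.247  -1.5293] 0.04579722317267881 0.0501127462560021
[[249.2116 243.6546]
 [249.0206 188.8896]]
```

View pics/fin.png

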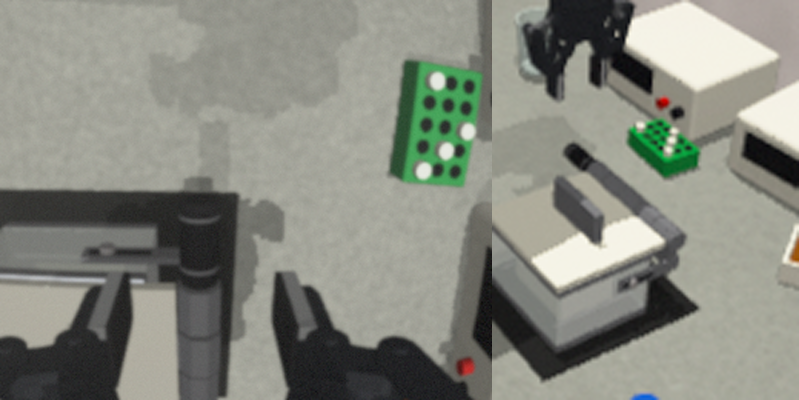

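The final picture shows the pin head at (200,245) flush against the end knuckle at row ~280, where the mouth was predicted (282), with no bright shaft between. The lid is seated, the gripper is clear, and the green rack is untouched.

```bash
python3 -c "
from plant import *
print(job_done())"
```

```text
the job is handed in; nothing more can be done
None
```

The lid is on the tank with its knuckles lined up in the hinge bar (clamped at about x +91 mm), the pin is in with its head home against the end knuckle, and the gripper has let go. I handed the job in at about 19 s; it returned no verdict.

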